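# Release the latched key on the console panel

## Task

One of the four identical keys on the car console panel is still latched down, only slightly lower than the others. Find it, with light taps of the fingertips if need be, and press it right down so that it unlatches and springs back up, leaving all four keys up. Tap the other keys only lightly, never pushing one of them most of the way down, and pick up or shift nothing else on the bench or console.

Things in the scene. Friction and masses are not known exactly. Their poses are not given: they have to be found in the camera images.
- console: dark car console panel clamped to the bench, cannot move; 130 mm along its x, 328 mm along its y, flat level key deck 60 mm above the bench. Origin at bench level under its middle, z up. Four identical light-grey keys in a row along y: centres at x = 0, y = -99, -53, -7, +39 mm, each in a black frame 34 mm square, 2 mm above the deck
- key_a_top (a point): centre of the top face of one of the four identical light-grey keys; which key has which place in the row changes. Cap 26 x 26 mm, flat top, moves straight down. Top face above the bench: 74 mm when up, 71 mm when latched down, 67.5 mm at the end of the 6.5 mm travel. Exactly one of the four starts latched
- key_b_top (a point): another of the four identical keys, centre of its top face (size and heights as key_a). All keys: an up key starts to give at about 4 N, and takes 0.8 N more for each mm; a tap should sink it less than 4.5 mm
- key_c_top (a point): another of the four identical keys, centre of its top face (size and heights as key_a). All keys: the latched one starts to give at about 5.5 N; pushed the remaining 3.5 mm to the end of travel (about 7 N, then a hard stop) it unlatches, and springs up to 74 mm when let go
- key_d_top (a point): another of the four identical keys, centre of its top face (size and heights as key_a). The tops of neighbouring keys lie 20 mm apart, edge to edge
- dial_cap: loose black round dial cap, 36 mm across, 22 mm high, standing on the console's deck beyond the +y end of the key row; bystander, origin under its centre
- glue_bottle: yellow bottle with orange cap, 42 mm across, 105 mm high, standing beside the console; bystander, origin under its centre
- screwdriver: screwdriver lying in front of the console, red handle 85 x 24 x 22 mm along its -x, 86 mm of steel blade along its +x; bystander, origin at the bench where handle and blade meet
- tape_roll: yellow roll of tape lying flat, 90 mm across, 22 mm high; bystander, origin under its centre
- pry_wedge: blue plastic trim wedge lying flat, 150 mm long along its x, 36 mm wide, 10 mm high; bystander, origin at the bench, 58 mm from the narrow end
- clip_bin: red open parts bin, 110 x 80 x 50 mm; bystander, origin under its centre
- air_vent: black slatted air vent insert lying on the bench, 60 x 95 x 34 mm; bystander, origin under its centre

How it is judged (in metres and radians):
On the way:
1. the latched key is pressed to the end of its travel (top face below 68.5 mm) (z of any of key_a_top, key_b_top, key_c_top, key_d_top in the frame of console below 0.0685 m), for 0.02 s.
At the end, for the whole second after the job is handed in: all four keys are up (top faces within 1.2 mm of the 74 mm up height) and every loose thing lies within 20 mm of where it was (z of each of key_a_top, key_b_top, key_c_top, key_d_top in the frame of console above 0.0728 m and distance of each of dial_cap, glue_bottle, screwdriver, tape_roll, pry_wedge, clip_bin, air_vent from where it was at the start of the episode below 0.02 m); the robot touches nothing.
It fails at once if a key that was up is pushed down more than 5 mm of its 6.5 mm travel (distance of any of key_a_top, key_b_top, key_c_top, key_d_top from where it was at the start of the episode above 0.005 m).
It fails at once if a loose thing on the bench or console is picked up or shifted by more than 20 mm (distance of any of dial_cap, glue_bottle, screwdriver, tape_roll, pry_wedge, clip_bin, air_vent from where it was at the start of the episode above 0.02 m).
It also fails if it takes over 48 s, if anything falls off the work surface, if the arm or the gripper's body presses on something with over 40 N, if the wrist force passes 120 N, or if a joint passes its speed limit or range.

## Robot

A 7-joint arm with a two-finger parallel gripper is mounted at the origin on the work surface. World frame = base frame: x ahead of the robot, y to its left, z up, the work surface at z = 0. Lengths are in mm, angles in rad, forces in N, time in s.
With the tool pointing down it reaches from about 350 to 900 mm from the base axis. Payload 8.1 kg.
Tool frame: the origin (TCP) lies between the finger pads; the fingertips stand 8 mm ahead of it and the grasp point (between the pads) lies 11 mm behind it; z points along the fingers, x is the direction in which the jaws open and shut, and the axes are right-handed (so a half turn about z gives the same grasp; the last joint's range is limited). The gripper opens to 92 mm and grips with 3 to 60 N. Pads are 19 mm wide; open, the fingers measure 130 mm over their backs; the gripper's body (75 mm by 190 mm) begins 47 mm behind the grasp point.
Start: joints at [1.128, 0.434, 0.025, 1.573, -0.012, 1.134, -0.075], TCP at [208.289, -589.285, 234.742] pointing down, gripper open.
Joint ranges: [-2.62, 2.62], [-0.44, 2.09], [-1.27, 1.32], [0.08, 2.57], [-1.32, 4.46], [0.12, 2], [-2.74, 2.74]. Speed limits (rad/s): [2.22, 2.22, 3.01, 3.01, 3.14, 3.14, 3.14].

## Interface

Orientations are given as a unit quaternion [x, y, z, w].
In Python, from plant import telemetry, grab_frame, camera_info, job, look_for, tip_of gives the robot as it stands.
- The arm moves only by the tool arm_command, never from a script. Its argument "rows" is one flat list of numbers, 4 for each row, row after row: the shift along the tool's x, y, z in m, then the turn about the tool's z in degrees. A call has 1 to 10 rows; each row is the pose to reach, as a shift and turn from the pose commanded when the call began, along the tool's axes at that moment; what a row does not reach only later rows make up. A row lasts 1/10 s, in which the tool goes at most 50 mm and 8.59 degrees, less where a joint would pass 70% of its speed; a pose out of reach is approached as far as the arm can. A call with a gripper value outside its range is refused whole. "gripper" is the finger opening in m, from 0 to 0.0918, set as the call begins (left out, the last holds). The fingers move at their own pace and stop on an object; "grip_force" is the grip in N (left out, the last holds). Time passes only in rows, so rows that repeat a pose let the fingers close. It gives the time, the measured TCP pose, the force and the opening at its end, in the units of the state.
- telemetry.get_state(): the state, without advancing time (a new reading comes with each control period).
- grab_frame(name): name is "side" or "top"; returns the picture (420x560x3 uint8, blue, green, red); there is no depth.
- camera_info(name): a dict with "intrinsics" (3x3 intrinsics, pixels), "pose" (4x4, takes a point from camera to world coordinates). Camera axes: x right, y down, z forward; pixel columns grow to the right and rows downward; lengths in mm; the calibration is good to about 2 mm. A picture is of the moment at which its call begins. camera_info takes no time and is no camera call.
- job.sign_off(): hands the job in, once; it reports no verdict.
Trained networks look in the newest picture that a camera, given by its name, has taken for a name from the list of things; names that differ only in an ending like _2 or _b are one class to them, and where a whole thing is asked for, a point or a joint stands for the part that bears it (a point fixed in the world has none). Each returns a list of dicts, best first, with "score" (0 to 1); they miss things now and then, are a little off and sometimes report something else, mostly with a low value. They report only what shows in the picture. A call takes as long as a camera call.
- look_for(label, camera): "bbox" ([left, top, right, bottom] in pixels, round what is visible of it).
- tip_of(label, camera): "point" ([row, column] in pixels: a listed point, or the origin of a listed thing).
The state is a dict: "t": time; "qpos": joint angles; "joint_velocities": joint speeds; "joint_efforts": joint torques, N m; "eef_pos": TCP position; "ee_rot": TCP orientation; "contact_force": force on the tool from outside, world axes, zero at the start; "ft_torque": the same for the moment, N m; "finger_gap": opening from 0.0 (shut) to 1.0 (fully open).
Only numpy, scipy, OpenCV 4.12 (cv2) and the standard library are available. Lean on these libraries where they do the work, as an engineer would, in place of code of your own. Each camera call takes 0.05 s, during which the arm holds its last target.

## Working session

There is one attempt and no reset: what is moved stays moved. The work goes in short steps, Python scripts to look and compute and a tool call to move; the robot and the scene stay as the last step left them, time stands still between calls to the robot, and variables do not carry over. Pictures are saved under pics/ and viewed, and the job is handed in when it is done.

Besides the shell and the picture viewer there is one more tool, called after "Emit:" as name(argument=value, ...), one argument or row to a line, values as JSON. arm_command: Moves the arm, as the interface text tells. Its arguments: {"type":"object","properties":{"rows":{"type":"array","items":{"type":"number"}},"gripper":{"type":"number"},"grip_force":{"type":"number"}},"required":["rows"]}

```bash
mkdir -p pics; ls; cat > h.py <<'E'
import numpy as np, cv2
from plant import telemetry, grab_frame, camera_info, job, look_for, tip_of
def ray(cam,u,v):
    c=camera_info(cam);K=np.array(c["intrinsics"]);P=np.array(c["pose"])
    return P[:3,3],P[:3,:3]@np.linalg.inv(K)@np.array([u,v,1.])
def atz(cam,u,v,z):
    o,d=ray(cam,u,v);return o+d*(z-o[2])/d[2]
def proj(cam,p):
    c=camera_info(cam);K=np.array(c["intrinsics"]);P=np.array(c["pose"])
    q=K@(P[:3,:3].T@(np.array(p,float)-P[:3,3]));return q[:2]/q[2]
E
python3 - <<'E'
from h import *
for c in("side","top"):
    cv2.imwrite(f"pics/{c}0.png",grab_frame(c))
    i=camera_info(c);print(c,np.round(i["pose"],3).tolist(),np.array(i["intrinsics"]).tolist())
    for l in("console","key_a_top","dial_cap","glue_bottle"):
        print(l,[(r["bbox"],r["score"]) for r in look_for(l,c)][:5])
        print(l,[(np.round(r["point"],1),round(r["score"],2)) for r in tip_of(l,c)][:6])
print(telemetry.get_state())
E
```

```text
pics
side [[0.966, -0.199, 0.164, 373.821], [-0.258, -0.726, 0.638, -631.008], [-0.008, -0.659, -0.752, 902.497], [0.0, 0.0, 0.0, 1.0]] [[537.5629946297944, 0.0, 286.00114689573815], [0.0, 537.5629946297944, 206.98528414035158], [0.0, 0.0, 1.0]]
console [([235.4, 220.4, 348.7, 390.2], 0.6)]
console [(array([303.4, 284.2]), 0.74)]
key_a_top [([292.6, 321.5, 314.4, 339.6], 0.5)]
key_a_top [(array([330.5, 299.6]), 0.7)]
dial_cap [([292.8, 319.3, 314.3, 338.4], 0.75), ([269.1, 239.8, 283.6, 248.8], 0.74)]
dial_cap [(array([245.7, 277.8]), 0.64)]
glue_bottle [([248.9, 183.3, 267.5, 223.0], 0.79)]
glue_bottle [(array([214.7, 258.8]), 0.81)]
top [[-0.004, -0.981, 0.195, 353.892], [-1.0, 0.004, -0.001, 88.852], [-0.0, -0.195, -0.981, 1014.934], [0.0, 0.0, 0.0, 1.0]] [[386.27962528895887, 0.0, 282.3276884911987], [0.0, 386.27962528895887, 210.95687703787888], [0.0, 0.0, 1.0]]
console []
console [(array([229.6, 354. ]), 0.8), (array([222.1, 316.3]), 0.61), (array([224.3, 362.2]), 0.41)]
key_a_top []
key_a_top [(array([221.6, 401.7]), 0.66), (array([173.2, 382.5]), 0.32)]
dial_cap []
dial_cap [
[... 218 characters left out ...]
': array([ 1.12840968,  0.43447257,  0.02502487,  1.57320595, -0.01158595,
        1.13400719, -0.07511974]), 'joint_velocities': array([ 0.00123089,  0.00042241,  0.00046282,  0.00025671,  0.00163115,
        0.00117992, -0.00112597]), 'joint_efforts': array([-5.65784958e-04, -6.67671275e+01,  9.83027034e-01, -3.14811873e+01,
       -6.09525153e-02,  3.24275857e-02, -4.60744752e-05]), 'eef_pos': array([ 208.26338553, -589.2902547 ,  234.75688265]), 'ee_rot': array([ 8.16447050e-01, -5.77420309e-01,  1.36013943e-05,  2.82493756e-05]), 'contact_force': array([ 0.30714323, -0.01915823, -0.03238578]), 'ft_torque': array([ 0.01882362, -0.03430888, -0.04765702]), 'finger_gap': 0.9967971748603747}
```

```bash
python3 - <<'E'
import cv2
a=cv2.imread("pics/side0.png")[205:400,225:400];cv2.imwrite("pics/s1.png",cv2.resize(a,None,fx=3,fy=3,interpolation=2))
a=cv2.imread("pics/top0.png")[180:290,250:450];cv2.imwrite("pics/t1.png",cv2.resize(a,None,fx=4,fy=4,interpolation=2))
E
```

```text
(no output)
```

View pics/side0.png

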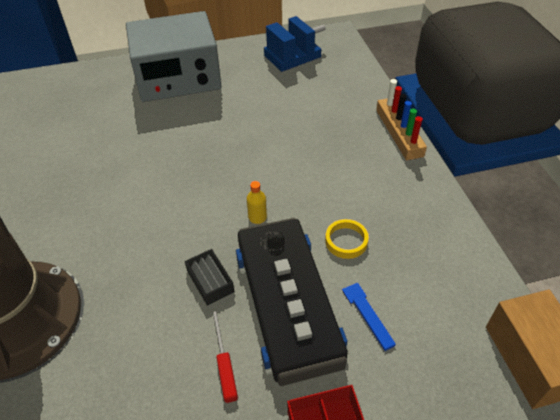

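View pics/s1.png

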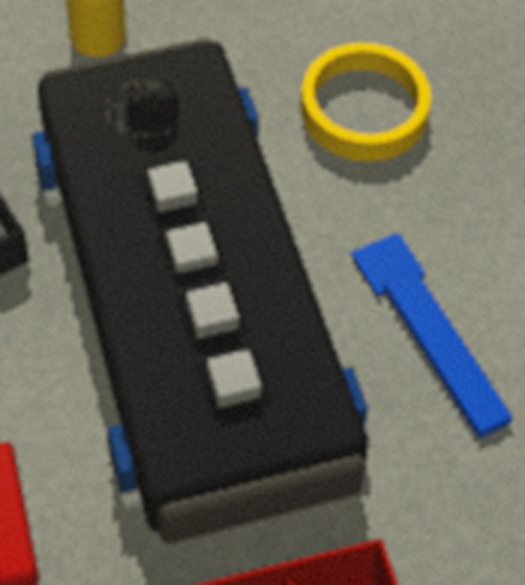

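View pics/t1.png

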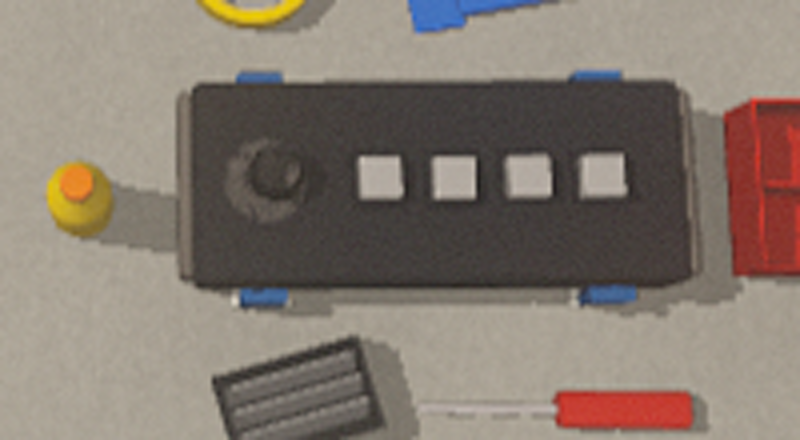

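View pics/top0.png

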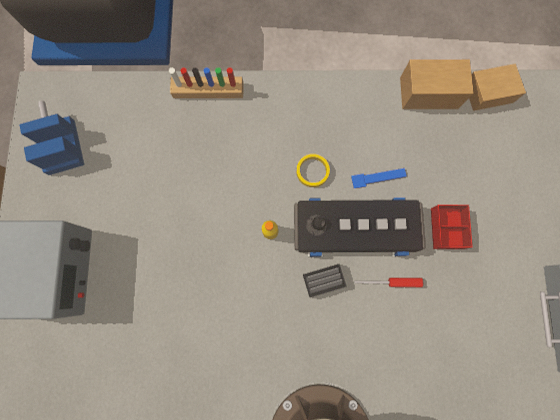

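The console row runs along the world y axis, with four light keys at side pixels (≈283,267), (289,287), (296,308), (303,330). The dial is at the +y end, and the bin sits beyond the −y end. Next I'll measure the caps from both views.

```bash
python3 - <<'E'
from h import *
from scipy.optimize import least_squares
S={}
for c,roi in(("side",(255,345,270,320)),("top",(210,240,335,412))):
    ims=[cv2.imread(f"pics/{c}0.png")]+[grab_frame(c) for _ in range(3)]
    g=np.mean([i.astype(float) for i in ims],0).mean(2)
    r=g[roi[0]:roi[1],roi[2]:roi[3]]
    # top faces threshold
    m=(r>120).astype(np.uint8)
    n,l,st,ce=cv2.connectedComponentsWithStats(m)
    pts=[]
    for k in range(1,n):
        if st[k,4]<40: continue
        w=np.where(l==k,r-0,0);ys,xs=np.mgrid[:r.shape[0],:r.shape[1]]
        p=(ce[k][0]+roi[2],ce[k][1]+roi[0]);pts.append(p)
        print(c,np.round(p,2),st[k].tolist(),np.round(atz(c,*p,73),1))
    S[c]=pts
s=sorted(S["side"],key=lambda p:p[1]);t=sorted(S["top"],key=lambda p:p[0])
for a,b in zip(s,t):
    f=lambda x:np.r_[proj("side",x)-a,proj("top",x)-b]
    q=least_squares(f,[450,-100,70]);print(np.round(q.x,2),np.round(q.fun,2))
# edges of console on top
for cam in("top",):
    for uv in((297.5,201.5),(420,201),(297.5,251),(423,250)): print(uv,np.round(atz(cam,*uv,60),1))
E
```

```text
side [317.04 260.96] [43, 0, 7, 18, 71] [576.5 -73.6  73. ]
side [281.95 264.85] [5, 4, 15, 13, 143] [510.4 -64.8  73. ]
side [288.39 285.75] [11, 24, 16, 14, 155] [ 510.  -112.6   73. ]
side [295.31 306.24] [18, 44, 16, 15, 169] [ 510.7 -156.9   73. ]
side [302.51 328.93] [25, 67, 16, 15, 182] [ 510.7 -202.9   73. ]
top [344.69 224.04] [5, 9, 11, 11, 112] [507.9 -65.5  73. ]
top [363.08 224.  ] [23, 9, 11, 11, 119] [ 507.8 -110.9   73. ]
top [381.85 223.53] [41, 9, 12, 10, 109] [ 508.8 -157.4   73. ]
top [400.11 223.55] [60, 9, 12, 10, 112] [ 508.6 -202.4   73. ]
[553.95 -69.05  61.33] [-12.29   4.25   0.02 -17.27]
[ 501.04 -100.09  124.51] [-0.49  0.16 -0.   -0.69]
[ 501.31 -144.19  123.54] [-0.24  0.08 -0.   -0.35]
[ 501.49 -186.53  124.73] [-0.41  0.13 -0.   -0.6 ]
(297.5, 201.5) [568.4  49.8  60. ]
(420, 201) [ 568.4 -260.5   60. ]
(297.5, 251) [443.1  51.3  60. ]
(423, 250) [ 444.3 -258.8   60. ]
```

Seen from the side camera, the second key from the +y end (world y≈−111) is displaced −1.8 mm from the even spacing. That fits a cap 3 mm lower, so it's probably the latched one. I'll close the fingers and move above it.

Emit:
arm_command(
  rows=[-0.02,-0.025,0.006,-5,-0.05,-0.063,0.018,-12,-0.08,-0.101,0.03,-20,-0.11,-0.139,0.042,-28,-0.14,-0.177,0.054,-36,-0.17,-0.215,0.066,-44,-0.2,-0.253,0.078,-52,-0.23,-0.291,0.09,-60,-0.26,-0.329,0.1,-67,-0.28,-0.354,0.11,-70.5],
  gripper=0,
  grip_force=20,
)

```text
t: 2.2
eef_pos: [450.6, -204.0, 124.8]
ee_rot: [1.0, 0.003, 0.001, -0.0]
contact_force: [0.6, -1.4, -0.6]
finger_gap: 0.179
```

Emit:
arm_command(
  rows=[0.015,-0.024,0,0,0.035,-0.055,0,0,0.052,-0.083,0,0,0.0607,-0.0964,0,0,0.0607,-0.0964,0,0,0.0607,-0.0964,0.01,0,0.0607,-0.0964,0.02,0,0.0607,-0.0964,0.025,0,0.0607,-0.0964,0.025,0,0.0607,-0.0964,0.025,0],
)

```text
t: 3.2
eef_pos: [509.2, -111.5, 99.5]
ee_rot: [1.0, -0.001, -0.0, 0.0]
contact_force: [-0.1, 0.7, 0.4]
finger_gap: 0.007
```

```bash
python3 - <<'E'
from h import *
s=telemetry.get_state();print(s["t"],s["eef_pos"],s["ee_rot"],s["contact_force"],s["finger_gap"])
for c,(a,b,d,e) in(("side",(220,360,230,370)),("top",(170,260,300,430))):
    f=grab_frame(c)[a:b,d:e];cv2.imwrite(f"pics/{c}2.png",cv2.resize(f,None,fx=4,fy=4,interpolation=2))
E
```

```text
3.2 [ 509.19380429 -111.48582953   99.50831949] [ 9.99999692e-01 -7.29828624e-04 -2.87664148e-04  1.15672210e-05] [-0.08410554  0.65432545  0.44961341] 0.007465973726556905
```

View pics/side2.png

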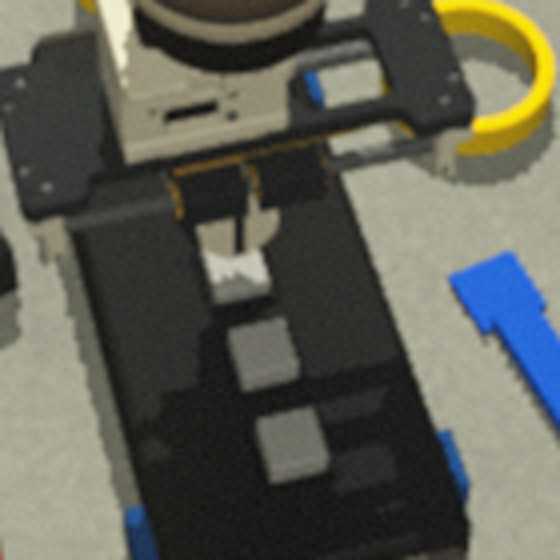

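View pics/top2.png

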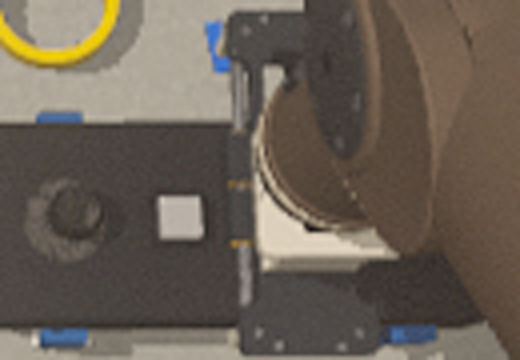

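The fingers are closed above the second key (side crop ≈(238,265)), and the neighbouring keys are clear. I'll tap lightly to TCP z≈80: an up key would push back with over 4 N, a latched one with nothing.

Emit:
arm_command(
  rows=[0,0,0.006,0,0,0,0.012,0,0,0,0.016,0,0,0,0.0175,0,0,0,0.0185,0,0,0,0.0195,0,0,0,0.0195,0,0,0,0.0195,0],
)

```text
t: 4.1
eef_pos: [509.6, -111.0, 80.3]
ee_rot: [1.0, -0.0, 0.0, 0.0]
contact_force: [-0.2, 0.3, 0.1]
finger_gap: 0.006
```

No force at TCP z 80.3 (tips at 72.3 mm), so I'll lower further in small steps.

Emit:
arm_command(
  rows=[0,0,0.001,0,0,0,0.002,0,0,0,0.0025,0,0,0,0.0025,0,0,0,0.0025,0],
)

```text
t: 4.6
eef_pos: [509.7, -111.0, 78.1]
ee_rot: [1.0, -0.0, 0.0, 0.0]
contact_force: [-1.5, 0.8, 6.2]
finger_gap: 0.008
```

About 6 N at tip height 70 mm fits the latched key. To rule out a height offset, I'll tap the neighbour lightly at TCP z≈80.3 for reference.

Emit:
arm_command(
  rows=[0,0,-0.006,0,0,0,-0.015,0,0,0.015,-0.015,0,0,0.034,-0.015,0,0,0.046,-0.015,0,0,0.046,-0.01,0,0,0.046,-0.005,0,0,0.046,-0.003,0,0,0.046,-0.0022,0,0,0.046,-0.0022,0],
)

```text
t: 5.6
eef_pos: [509.3, -156.8, 79.9]
ee_rot: [1.0, 0.0, -0.0, 0.0]
contact_force: [-1.2, -2.9, 5.7]
finger_gap: 0.003
```

The neighbour resists with 5.7 N at 79.9, exactly what an up key would give, so the first key is the latched one. I'll go back and press it down.

Emit:
arm_command(
  rows=[0,0,-0.006,0,0,0,-0.014,0,0,-0.015,-0.014,0,0,-0.034,-0.014,0,0,-0.046,-0.014,0,0,-0.046,-0.007,0,0,-0.046,0,0,0,-0.046,0.0022,0,0,-0.046,0.0037,0,0,-0.046,0.0047,0],
)

```text
t: 6.6
eef_pos: [509.5, -111.0, 75.5]
ee_rot: [1.0, -0.001, -0.0, -0.0]
contact_force: [-6.1, 3.3, 23.0]
finger_gap: 0.005
```

Emit:
arm_command(
  rows=[0,0,0.0006,0,0,0,0.0006,0,0,0,0.0006,0],
)

```text
t: 6.9
eef_pos: [509.5, -111.0, 75.6]
ee_rot: [1.0, -0.001, 0.0, 0.0]
contact_force: [-5.8, 4.1, 21.7]
finger_gap: 0.002
```

The force rose to ~22 N against the hard stop at tip height 67.5 mm. I'll release, then tap lightly to check the key is up.

Emit:
arm_command(
  rows=[0,0,-0.003,0,0,0,-0.008,0,0,0,-0.015,0,0,0,-0.015,0,0,0,-0.011,0,0,0,-0.007,0,0,0,-0.0058,0,0,0,-0.0058,0],
)

```text
t: 7.7
eef_pos: [509.4, -111.4, 80.1]
ee_rot: [1.0, -0.0, -0.0, 0.0]
contact_force: [-0.9, -2.2, 6.1]
finger_gap: 0.005
```

Emit:
arm_command(
  rows=[0,0,-0.006,0,0,0,-0.02,0,0,0,-0.05,0,-0.02,0.03,-0.08,0,-0.05,0.07,-0.1,0,-0.08,0.11,-0.11,0,-0.11,0.15,-0.12,0,-0.13,0.19,-0.12,0,-0.14,0.22,-0.12,0,-0.14,0.22,-0.12,0],
)

```text
t: 8.7
eef_pos: [366.4, -335.5, 200.3]
ee_rot: [1.0, -0.004, -0.001, 0.001]
contact_force: [-0.2, -0.2, 0.5]
finger_gap: 0.003
```

Emit:
arm_command(
  rows=[-0.02,0.03,0,0,-0.05,0.07,0,0,-0.07,0.11,0,0,-0.08,0.13,0,0,-0.08,0.13,0,0],
)

```text
t: 9.2
eef_pos: [287.1, -463.2, 199.9]
ee_rot: [1.0, -0.003, -0.001, 0.0]
contact_force: [0.7, -0.6, 0.1]
finger_gap: 0.006
```

```bash
python3 - <<'E'
from h import *
s=telemetry.get_state();print(s["t"],s["eef_pos"],s["contact_force"])
for c in("side","top"): cv2.imwrite(f"pics/{c}3.png",grab_frame(c))
g=cv2.imread("pics/side3.png").mean(2)[255:345,270:312];g0=cv2.imread("pics/side0.png").mean(2)[255:345,270:312]
for G in(g0,g):
    n,l,st,ce=cv2.connectedComponentsWithStats((G>120).astype(np.uint8))
    print([np.round(atz("side",ce[k][0]+270,ce[k][1]+255,73)[:2],1).tolist() for k in range(1,n) if st[k,4]>60])
E
```

```text
9.2 [ 287.1356972  -463.17619569  199.93110856] [ 0.67606484 -0.59559152  0.08905407]
[[510.5, -64.9], [510.0, -112.6], [510.7, -156.9], [510.7, -202.9]]
[[510.6, -64.9], [510.8, -110.9], [510.8, -157.0], [510.8, -202.9]]
```

View pics/side3.png

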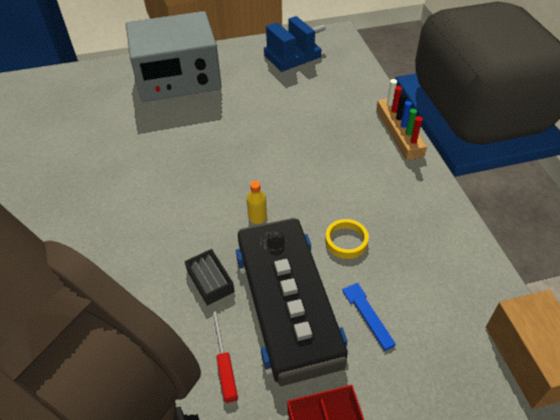

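The key spacing is now an even 46 mm, so the pressed key at side pixel (289,287) is level with the others. The loose things look unmoved and the arm is clear, so I'll hand in.

```bash
python3 -c "
from h import *
print(job.sign_off())"
```

```text
the job is handed in; nothing more can be done
None
```

The latched key is unlatched and all four keys now read as up. I handed the job in at about t = 9 s; the sign-off reports no verdict.

- **Finding it:** in the side view, the second key from the +y end was about 1.8 mm off the even key spacing, which fits a cap 3 mm lower. A light tap on it met no force with the fingertips at 72.3 mm and 6.2 N at 70.1 mm. The neighbour on the −y side gave 5.7 N when sunk about 2 mm, as an up key should.
- **Pressing it:** I pushed it until it hit the hard stop, with the fingertips at about 67.5 mm and about 22 N, then let go.
- **Last checks:** a light re-tap gave 6.1 N at about 72 mm, so the key had sprung up. The side view then showed an even 46 mm spacing across all four caps. The loose things in the side view look unmoved (by eye, not measured), and the arm was clear with no contact force.
- **What didn't work:** triangulating the cap heights from both cameras was useless because the caps were paired wrongly. I relied on the side-view spacing and the taps instead.

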